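# Bring the red polish round to the front of the shoe-care carousel

### The arm

A 6-joint arm with a two-finger parallel gripper is mounted at the origin on the work surface. World frame = base frame: x ahead of the robot, y to its left, z up, the work surface at z = 0. Lengths are in m, angles in rad, forces in N, time in s.
With the tool pointing down it reaches from about 0.35 to 0.85 m from the base axis. Payload 8.1 kg.
Tool frame: the origin (TCP) lies at the centre of the arm's flange, where the gripper is bolted on; the fingertips stand 186 mm ahead of it and the grasp point (between the pads) lies 167 mm ahead of it (robot.grasp_offset is the distance from the TCP to the grasp point, in m); z points along the fingers, y is the line along which they close (so a half turn about z gives the same grasp; the last joint's range is limited). The gripper opens to 93 mm and grips with 3 to 60 N. Pads are 15 mm wide; open, the fingers measure 128 mm over their backs; the gripper's body (75 mm by 188 mm) begins 65 mm behind the grasp point.
Start: joints at [1.203, 0.13, 1.488, -0, 1.523, -0.085], TCP at [0.167, 0.576, 0.405] pointing down, gripper open.
Joint ranges: [-2.96, 2.96], [-0.89, 2.26], [0.02, 2.5], [-1.34, 4.48], [0, 2.73], [-2.66, 2.66]. Speed limits (rad/s): [2.39, 2.39, 2.79, 3.14, 3.14, 3.14].

### API

Orientations are given as a rotation vector (axis times angle).
In Python, from plant import robot gives the robot as it stands.
- The arm moves only by the tool drive_tool, never from a script. Its argument "moves" is one flat list of numbers, 7 for each row, row after row: the finger opening in mm, from 0 to 93, then the shift along the tool's x, y, z in mm, then the turn, a rotation vector about the tool's x, y, z in degrees. A call has 1 to 8 rows; each row shifts and turns the commanded pose from where the row before left it, along the tool's axes as they then stand; what a row does not reach is not made up. A row lasts 1/10 s, in which the tool goes at most 50 mm and 8.59 degrees, less where a joint would pass 70% of its speed; a pose out of reach is approached as far as the arm can. A call is refused whole if a number of a shift passes 50 or a number of a turn 8.59, either way. A call with a gripper value outside its range is refused whole. The fingers move at their own pace and stop on an object; "grip_force" is the grip in N (left out, the last holds). Time passes only in rows, so rows that do not move let the fingers close. It gives the time, the measured TCP pose, the force, the opening and the grip force at its end, in the units of the state.
- robot.read_state(): the state, without advancing time (a new reading comes with each control period).
- robot.read_camera(name): name is "scene" or "top" or "wrist"; returns a dict with "color" (400x640x3 uint8, red, green, blue), "depth" (400x640 float32, m along the optical axis (not along the pixel's ray), 0 where there is no reading), "mtx" (3x3 intrinsics, pixels), "R" (3x3) and "t" (3): a world point X has camera coordinates R X + t. Camera axes: x right, y down, z forward; pixel columns grow to the right and rows downward; lengths in m; the calibration is good to about 2 mm. A picture is of the moment at which its call begins.
- robot.close_job(): hands the job in; it is judged then, once.
The state is a dict: "t": time; "q": joint angles; "dq": joint speeds; "joint_torque": joint torques, N m; "tool_pos": TCP position; "orientation": TCP orientation; "force": force on the tool from outside, world axes, zero at the start; "wrist_torque": the same for the moment, N m; "opening": finger opening in m; "gripper_force": force on a finger pad.
Only numpy, scipy, OpenCV 4.12 (cv2) and the standard library are available. Lean on these libraries where they do the work, as an engineer would, in place of code of your own. Each camera call takes 0.05 s, during which the arm holds its last target. There are 200 camera calls.

### The job

Push the shoe-care carousel round by its rim with your fingertips until the red polish tin stands squarely at the front, in line with the drawer knob, then take your hand clear. Turn it by the rim only: do not push the divider cross or the things standing in the compartments, lift or tip nothing, and leave the drawer shut and the shoe brush beside it alone.

Things in the scene. Friction and masses are not known exactly. Their poses are not given: they have to be found in the camera images.
- caddy: Low square white drawer unit under the carousel, 280 x 280 mm, 70 mm high, fixed. Origin: centre of its underside, at z = 0. Its -x axis points out of its front: an 18 mm thick brown wooden drawer front with one round steel knob (28 mm) in the middle, 38 mm up, standing out to 184 mm from the centre; z up. The front looks towards the robot (-x of the world), turned by up to 0.35 rad either way.
- axle (a point): Point on the carousel's vertical axle at the level of the compartment floor, 90 mm above the chest top, over the caddy's centre.
- carousel (a joint): Angle by which the carousel has turned since the start, rad, growing anticlockwise seen from above. The red tin starts anywhere from 1.0 to 5.28 rad round from the front. The tray turns endlessly both ways on a ball bearing; about 1 N at the rim moves it, and it stops within 2 degrees when no longer pushed. Round beech tray, 264 mm across, its floor 90 mm above the chest top.
- scoop_red (a point): Middle of the thumb scoop of the red tin's compartment, at radius 126 mm, 105 mm above the chest top, half-way up the rim wall; it turns with the carousel. The other three scoops lie 90, 180 and 270 degrees on.
- rim: The carousel's darker wooden rim wall: radius 120 to 132 mm, from the tray floor (90 mm) up to 120 mm above the chest top. Four thumb scoops, openings 60 mm wide down to the floor, one per compartment, every 90 degrees; a fingertip let down into one can push the wall's rounded end sideways. Origin on the axle, 78 mm above the chest top; -x axis to the red tin's scoop.
- divider: Cross of plywood strips, 5 mm thick, 26 mm high above the tray floor, that parts the tray into four quarter-round compartments, running to the rim wall half-way between the scoops; at its middle a 28 mm wooden hub with a steel cap, 38 mm high. Same origin and axes as the rim.
- drawer (a joint): Opening of the caddy's drawer, m; 0 is shut. It slides out at the caddy's front.
- red_tin_mid (a point): Centre, half-way up, of the round shoe-polish tin with the red lid: 64 mm across, 25 mm high, loose on the compartment floor about 72 mm from the axle, behind its scoop.
- black_tin_mid (a point): Centre, half-way up, of the black-lidded polish tin, 64 mm across, 25 mm high, loose in one of the other compartments, about 72 mm from the axle.
- cream_jar_mid (a point): Centre, half-way up, of the amber glass shoe-cream jar with white cap, 48 mm across, 48 mm high, loose in another compartment, about 72 mm from the axle.
- dauber_mid (a point): Centre, half-way up, of the round wooden polish dauber, 50 mm across, 46 mm high with its knob, loose in another compartment, about 72 mm from the axle.
- shoe_brush_mid (a point): Centre, half-way up, of the shoe brush lying loose on the chest top beside the caddy: dark wooden back over dark bristles, 150 x 46 mm, 40 mm high.
Things that resemble listed ones, but are neither listed nor needed, are in the scene too. What is meant by the part that bears cream_jar_mid is not turquoise, and is the larger of those in its own colour. There is more than one size of the part that bears black_tin_mid; the job needs the larger.

How it is judged:
By the outcome, as a careful person would: the job done as asked, in the order asked, and still so for the second after the job is handed in, with the robot touching nothing.
It also fails if it takes over 51 s, if anything falls off the work surface, if the arm or the gripper's body presses on something with over 40 N, if the wrist force passes 120 N, or if a joint passes its speed limit or range.

## Working session

There is one attempt and no reset: what is moved stays moved. The work goes in short steps, Python scripts to look and compute and a tool call to move; the robot and the scene stay as the last step left them, time stands still between calls to the robot, and variables do not carry over. Pictures are saved under pics/ and viewed, at most 10 in all, crops included, and the job is handed in when it is done.

Besides the shell and the picture viewer there is one more tool, called after "Request:" as name(argument=value, ...), one argument or row to a line, values as JSON. drive_tool: Moves the arm, as the interface text tells. Its arguments: {"type":"object","properties":{"moves":{"type":"array","items":{"type":"number"}},"grip_force":{"type":"number"}},"required":["moves"]}

```bash
mkdir -p pics
cat > h.py <<'E'
import numpy as np, cv2, pickle
def snap(robot,n,tag):
    c=robot.read_camera(n); pickle.dump(c,open(f'pics/{tag}.pkl','wb')); cv2.imwrite(f'pics/{tag}.png',c['color'][:,:,::-1]); return c
def pt(c,u,v,z=None):
    K=c['mtx'];R=c['R'];t=c['t'];r=np.linalg.inv(K)@[u,v,1.]
    o=-R.T@t;d=R.T@r
    s=c['depth'][int(v),int(u)] if z is None else (z-o[2])/d[2]
    return o+s*d
E
python3 - <<'E'
from h import *
from plant import robot
a=snap(robot,'top','top0');b=snap(robot,'scene','sc0')
cv2.imwrite('pics/both.png',cv2.resize(np.vstack([a['color'],b['color']])[:,:,::-1],(480,600)))
s=robot.read_state();print(s['t'],s['tool_pos'],s['orientation'],s['opening'],s['force'])
for c in(a,b):print(c['mtx'],-c['R'].T@c['t'])
E
```

```text
0.1 [0.16733319 0.57598687 0.40382143] [-4.42669833e-01 -3.10988879e+00  2.48099817e-03] 0.09270840029411291 [-0.79387935 -0.63889428 -0.63722848]
[[443.30317058   0.         323.44847679]
 [  0.         443.30317058 196.12463209]
 [  0.           0.           1.        ]] [0.49524971 0.10798227 1.0187091 ]
[[399.01916115   0.         320.00946004]
 [  0.         399.01916115 201.22083753]
 [  0.           0.           1.        ]] [1.07040427 0.64901948 0.56427784]
```

View pics/top0.png

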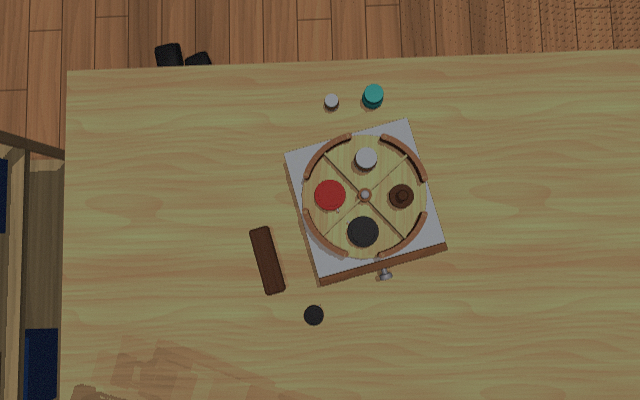

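View pics/sc0.png

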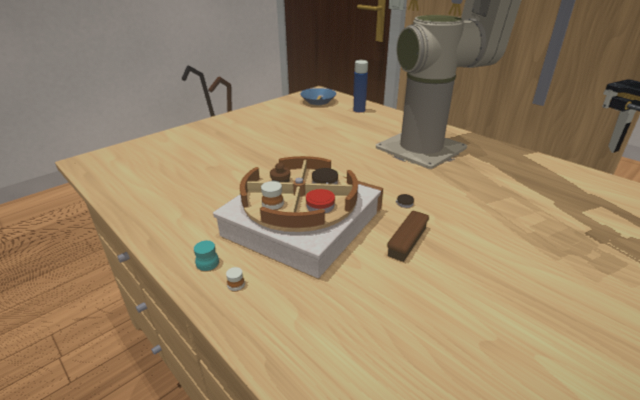

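Run:
```python
from h import *
a=pickle.load(open('pics/top0.pkl','rb'))
im=a['color'][110:290,280:455,::-1]
cv2.imwrite('pics/crop0.png',cv2.resize(im,None,fx=3.3,fy=3.3,interpolation=cv2.INTER_CUBIC))
h,s,v=cv2.split(cv2.cvtColor(np.ascontiguousarray(a['color']),cv2.COLOR_RGB2HSV))
m=((h<5)|(h>175))&(s>180)&(v>90); m[:, :280]=0; m[:,380:]=0
ys,xs=np.nonzero(m);u,v_=xs.mean(),ys.mean();print(u,v_,len(xs),pt(a,u,v_,.115),pt(a,u,v_))
for n,u,v,z in[('hub',365,195,.128),('knob',385,274,.038),('c1',285,153,.07),('c2',408,118,.07),('c3',447,246,.07),('c4',319,284,.07),('black',363,232,.115),('brushA',260,230,.04),('brushB',275,290,.04)]:print(n,pt(a,u,v,z).round(4),pt(a,u,v).round(4))
```

```text
327.71314741035854 194.65737051792829 251 [0.57513353 0.12461845 0.115     ] [0.57501551 0.12459387 0.11633524]
hub [0.571  0.0494 0.128 ] [0.5708 0.0495 0.13  ]
knob [0.4046 0.0062 0.038 ] [0.4059 0.0077 0.0521]
c1 [0.6728 0.2156 0.07  ] [0.6722 0.2152 0.0732]
c2 [ 0.7405 -0.0534  0.07  ] [ 0.7581 -0.065   0.002 ]
c3 [ 0.4626 -0.1231  0.07  ] [ 0.4602 -0.14    0.0006]
c4 [0.3902 0.1493 0.07  ] [0.3827 0.1523 0.0024]
black [0.497  0.0553 0.115 ] [0.497  0.0553 0.1156]
brushA [0.5079 0.278  0.04  ] [0.5079 0.2777 0.0419]
brushB [0.3763 0.2472 0.04  ] [0.3766 0.2468 0.0429]
```

View pics/crop0.png

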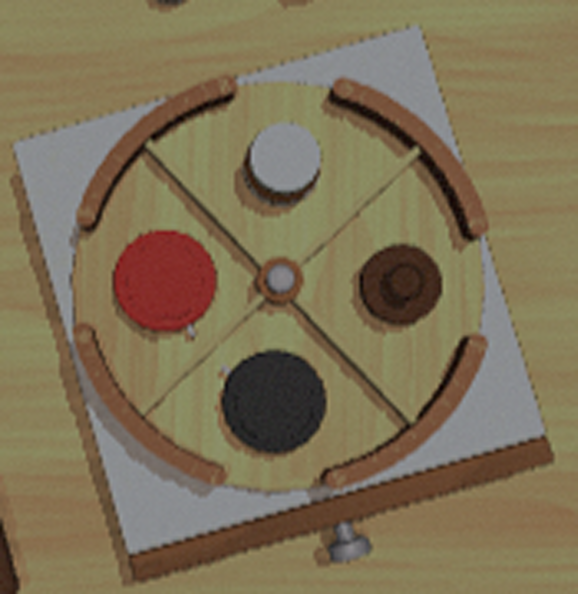

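```bash
cat >> h.py <<'E'
def rim(c,P,z=.12):
    W=np.array([pt(c,u,v,z)[:2] for u,v in P])
    A=np.c_[2*W,np.ones(len(W))];s=np.linalg.lstsq(A,(W**2).sum(1),rcond=None)[0]
    return W,s[:2],np.sqrt(s[2]+s[:2]@s[:2])
def tcp(s):
    from scipy.spatial.transform import Rotation as Ro
    R=Ro.from_rotvec(s['orientation']).as_matrix()
    print('t',s['t'],'pos',np.round(s['tool_pos'],4),'xyaw',np.degrees(np.arctan2(R[1,0],R[0,0])).round(2),'z',R[:,2].round(4),'F',np.round(s['force'],1),'op',s['opening']); return R
E
python3 - <<'E'
from h import *
from plant import robot
a=pickle.load(open('pics/top0.pkl','rb'))
E=np.array([(88,222),(83,332),(220,475),(335,480),(480,340),(478,232),(338,88),(228,85)])/3.3+[280,110]
W,c,r=rim(a,E);print(W.round(4),c,r)
h=pt(a,365,194.8,.128)[:2]; ang=np.degrees(np.arctan2(*(W-c).T[::-1]));print(ang.round(1))
m=[(np.degrees(np.arctan2(*((W[2*i]+W[2*i+1])/2-c)[::-1])))%360 for i in range(4)];print('scoops',m, 'mod90',[x-90*i for i,x in enumerate(m)])
C=np.array([(14,143),(418,28),(552,437),(130,553)])/3.3+[280,110]
Q=np.array([pt(a,u,v,.07)[:2] for u,v in C]);print(Q.round(4),Q.mean(0))
for i,j in((0,3),(1,2),(0,1),(3,2)):
    d=Q[j]-Q[i];print(np.hypot(*d),np.degrees(np.arctan2(d[1],d[0])))
k=pt(a,348/3.3+280,548/3.3+110,.045)[:2];print('knob',k,np.degrees(np.arctan2(*(k-c)[::-1])))
tcp(robot.read_state())
E
```

```text
[[ 0.6117  0.1665]
 [ 0.5436  0.1713]
 [ 0.4539  0.0899]
 [ 0.4491  0.0202]
 [ 0.5315 -0.0713]
 [ 0.5978 -0.0732]
 [ 0.6906  0.0089]
 [ 0.6948  0.0771]] [0.57172392 0.04845686] 0.12546747311744788
[  71.3  102.9  160.6 -167.  -108.6  -77.9  -18.4   13.1]
scoops [np.float64(87.19135880747147), np.float64(176.85517381995518), np.float64(266.65299237678744), np.float64(357.423400141568)] mod90 [np.float64(87.19135880747147), np.float64(86.85517381995518), np.float64(86.65299237678744), np.float64(87.42340014156798)]
[[ 0.6721  0.2172]
 [ 0.7396 -0.0505]
 [ 0.4701 -0.1241]
 [ 0.4036  0.1481]] [0.57133751 0.04770865]
0.27728429591762255 -165.5663430239431
0.2793262580351291 -164.72729263358355
0.2761108200488758 -75.85189667188305
0.28021823546129393 -76.25911958928153
knob [0.40079437 0.00614598] -166.0968099006197
t 0.1 pos [0.1673 0.576  0.4038] xyaw 163.8 z [-6.0e-04 -1.5e-03 -1.0e+00] F [-0.8 -0.6 -0.6] op 0.09270840029411291
```

Request:
drive_tool(
  moves=[0,-32,-17,0,0,0,0,0,-32,-17,0,0,0,0,0,-32,-17,0,0,0,0,0,-32,-17,0,0,0,0,0,-32,-17,0,0,0,0,0,-32,-17,0,0,0,0,0,-32,-17,0,0,0,0,0,-32,-17,0,0,0,0],
  grip_force=10,
)

```text
t: 0.9
tool_pos: [0.376, 0.3729, 0.4044]
orientation: [-0.443, -3.11, 0.001]
force: [1.1, -0.6, -0.9]
opening: 0.0335
gripper_force: 0.0
```

Request:
drive_tool(
  moves=[0,-32,-17,0,0,0,0,0,-32,-17,0,0,0,0,0,-32,-17,0,0,0,0,0,-32,-17,0,0,0,0,0,-32,-17,0,0,0,0,0,-32,-17,0,0,0,0,0,-32,-17,0,0,0,0,0,-20,-10,0,0,0,0],
)

```text
t: 1.7
tool_pos: [0.5749, 0.1801, 0.404]
orientation: [-0.445, -3.109, 0.001]
force: [-0.3, 0.2, 0.8]
opening: 0.0006
gripper_force: 0.0
```

Request:
drive_tool(
  moves=[0,0,0,0,0,0,8.5,0,0,0,0,0,0,8.5,0,0,0,0,0,0,8.5,0,0,0,0,0,0,8.5,0,0,0,0,0,0,8.5,0,0,0,0,0,0,8.5,0,0,0,0,0,0,8.5,0,0,0,0,0,0,8.5],
)

```text
t: 2.5
tool_pos: [0.5735, 0.1822, 0.4041]
orientation: [-2.113, -2.324, 0.002]
force: [0.2, -0.6, 0.1]
opening: 0.0008
gripper_force: 0.0
```

Request:
drive_tool(
  moves=[0,0,0,0,0,0,8.5,0,0,0,0,0,0,0,0,0,0,0,0,0,0],
)

```text
t: 2.8
tool_pos: [0.5735, 0.1822, 0.4043]
orientation: [-2.268, -2.173, 0.001]
force: [0.9, -0.6, 0.5]
opening: 0.0001
gripper_force: 0.0
```

Run:
```python
from h import *
from plant import robot
s=robot.read_state();R=tcp(s);print('to scoop, tool mm',(R.T@(np.array([.5783,.1739,.288])-s['tool_pos'])*1000).round(1))
snap(robot,'wrist','w1')
```

```text
t 2.8 pos [0.5735 0.1822 0.4043] xyaw 87.56 z [-7.e-04 -2.e-04 -1.e+00] F [ 0.9 -0.6  0.5] op 0.00014920921878656973
to scoop, tool mm [ -8.    5.2 116.3]
```

View pics/w1.png

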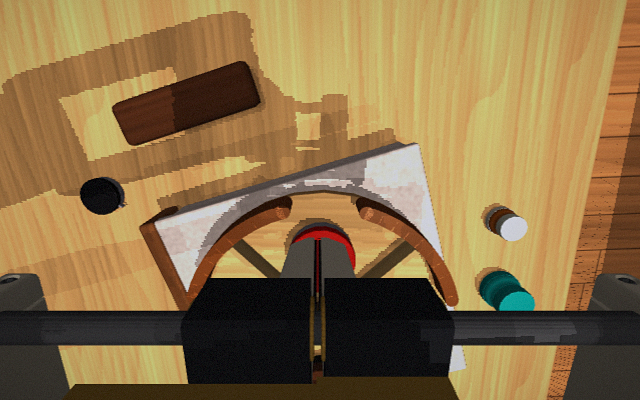

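Request:
drive_tool(
  moves=[0,-6,5.2,0,0,0,0,0,0,0,20,0,0,0,0,0,0,30,0,0,0,0,0,0,30,0,0,0,0,0,0,16,0,0,0,0,0,0,10,0,0,0,0,0,0,10,0,0,0,0,0,0,0,0,0,0],
)

```text
t: 3.65
tool_pos: [0.5785, 0.1758, 0.2881]
orientation: [-2.273, -2.168, 0.001]
force: [-0.8, 0.8, 0.2]
opening: 0.0007
gripper_force: 0.0
```

Run:
```python
from h import *
from plant import robot
s=robot.read_state();R=tcp(s);d=s['tool_pos'][:2]-np.array([.5715,.0481]);print(np.hypot(*d),np.degrees(np.arctan2(d[1],d[0])))
c=snap(robot,'top','t1');cv2.imwrite('pics/t1c.png',cv2.resize(c['color'][110:290,260:455,::-1],None,fx=3,fy=3))
```

```text
t 3.65 pos [0.5785 0.1758 0.2881] xyaw 87.31 z [-9.e-04 -2.e-04 -1.e+00] F [-0.8  0.8  0.2] op 0.0006555613566347039
0.12789937396177695 86.87631330582438
```

View pics/t1c.png

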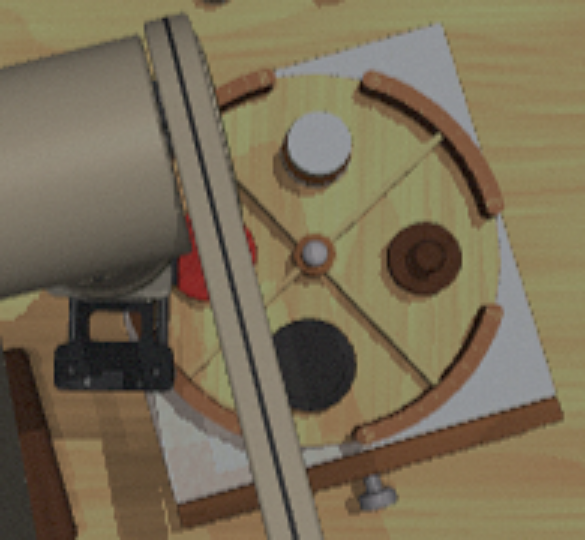

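Request:
drive_tool(
  moves=[0,-0.05,-3.35,0,0,0,-1.5,0,-0.1,-4.5,0,0,0,-2,0,-0.18,-6.7,0,0,0,-3,0,-0.18,-6.7,0,0,0,-3,0,-0.18,-6.7,0,0,0,-3,0,-0.18,-6.7,0,0,0,-3,0,-0.18,-6.7,0,0,0,-3,0,-0.18,-6.7,0,0,0,-3],
)

```text
t: 4.5
tool_pos: [0.5313, 0.1694, 0.2903]
orientation: [1.823, 2.556, 0.003]
force: [0.0, 0.4, -0.4]
opening: 0.0008
gripper_force: 0.5
```

```bash
cat > st.py <<'E'
from h import *
from plant import robot
s=robot.read_state();R=tcp(s);d=s['tool_pos'][:2]-np.array([.5715,.0481]);print(np.hypot(*d),np.degrees(np.arctan2(d[1],d[0])))
E
python3 st.py
```

```text
t 4.5 pos [0.5313 0.1694 0.2903] xyaw 109.01 z [ 2.7e-03  6.0e-04 -1.0e+00] F [ 0.   0.4 -0.4] op 0.0007844001966677749
0.127758407604136 108.32973625709427
```

Request:
drive_tool(
  moves=[0,-0.18,-6.7,0,0,0,-3,0,-0.18,-6.7,0,0,0,-3,0,-0.18,-6.7,0,0,0,-3,0,-0.18,-6.7,0,0,0,-3,0,-0.18,-6.7,0,0,0,-3,0,-0.18,-6.7,0,0,0,-3,0,-0.18,-6.7,0,0,0,-3,0,-0.18,-6.7,0,0,0,-3],
)

```text
t: 5.3
tool_pos: [0.4857, 0.142, 0.2903]
orientation: [1.251, 2.879, 0.003]
force: [0.6, 0.6, 0.2]
opening: 0.0004
gripper_force: 0.5
```

```bash
python3 st.py
```

```text
t 5.3 pos [0.4857 0.142  0.2903] xyaw 133.01 z [ 3.e-03  5.e-04 -1.e+00] F [0.6 0.6 0.2] op 0.00037235376224714254
0.12714502417449147 132.42229552923368
```

Request:
drive_tool(
  moves=[0,-0.1,-6.7,0,0,0,-3,0,-0.1,-6.7,0,0,0,-3,0,-0.1,-6.7,0,0,0,-3,0,-0.1,-6.7,0,0,0,-3,0,-0.1,-6.7,0,0,0,-3,0,-0.1,-6.7,0,0,0,-3,0,-0.1,-6.7,0,0,0,-3,0,-0.1,-6.7,0,0,0,-3],
)

```text
t: 6.1
tool_pos: [0.4547, 0.0988, 0.2903]
orientation: [0.625, 3.076, 0.002]
force: [1.5, 0.9, 0.5]
opening: 0.0006
gripper_force: 0.5
```

Request:
drive_tool(
  moves=[0,-0.15,-6.7,0,0,0,-3,0,-0.15,-6.7,0,0,0,-3,0,-0.15,-6.7,0,0,0,-3,0,-0.15,-6.7,0,0,0,-3,0,-0.15,-6.7,0,0,0,-3,0,-0.15,-6.7,0,0,0,-3,0,-0.08,-4.5,0,0,0,-2,0,0,-2.2,0,0,0,-1],
)

```text
t: 6.9
tool_pos: [0.4443, 0.0531, 0.2901]
orientation: [0.057, 3.138, 0.0]
force: [0.4, 1.5, 0.2]
opening: 0.0007
gripper_force: 0.4
```

```bash
python3 st.py
python3 - <<'E'
from h import *
from plant import robot
c=snap(robot,'top','t2');cv2.imwrite('pics/t2c.png',cv2.resize(c['color'][110:290,280:455,::-1],None,fx=3.3,fy=3.3,interpolation=cv2.INTER_CUBIC))
E
```

```text
t 6.9 pos [0.4443 0.0531 0.2901] xyaw 177.91 z [ 2.7e-03  2.0e-04 -1.0e+00] F [0.4 1.5 0.2] op 0.0007129471804681015
0.12734312821040802 177.73163557819512
```

View pics/t2c.png

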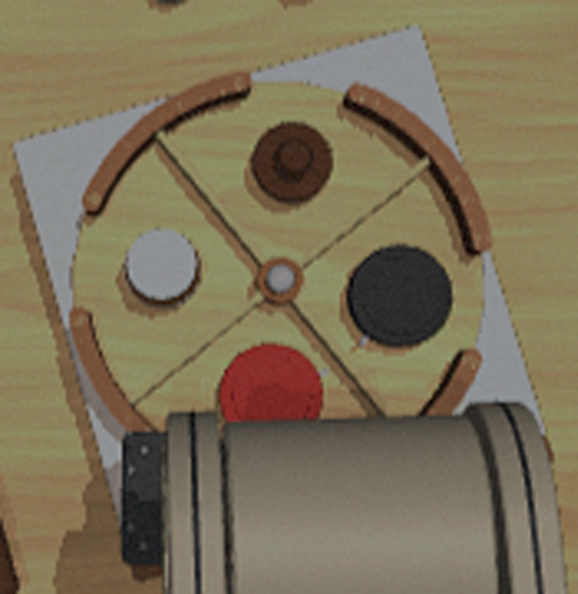

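```bash
cat > ang.py <<'E'
import sys
from h import *
def ang(tag,P):
    a=pickle.load(open(f'pics/{tag}.pkl','rb'));c=np.array([.5715,.0481])
    for i,(p,q) in enumerate(P):
        m=sum(pt(a,u/3.3+280,v/3.3+110,.12)[:2] for u,v in(p,q))/2-c
        print(np.degrees(np.arctan2(m[1],m[0]))%90)
E
python3 -c "
from ang import *
ang('t2',[((93,207),(82,317)),((352,95),(243,83)),((470,357),(482,245))])"
```

```text
82.6460034121456
83.30204969826768
82.29396221602413
```

Request:
drive_tool(
  moves=[0,-0.08,-4.5,0,0,0,-2,0,-0.15,-6.7,0,0,0,-3,0,-0.15,-6.7,0,0,0,-3,0,-0.15,-6.7,0,0,0,-3,0,-0.15,-6.7,0,0,0,-3,0,-0.15,-6.7,0,0,0,-3,0,-0.08,-4.5,0,0,0,-2,0,0,-2.2,0,0,0,-1],
)

```text
t: 7.75
tool_pos: [0.45, 0.0091, 0.2893]
orientation: [-0.487, 3.103, -0.0]
force: [-0.3, 1.0, 0.1]
opening: 0.0008
gripper_force: 0.5
```

Request:
drive_tool(
  moves=[0,0,-1,0,0,0,0,0,0,0,0,0,0,0,0,0,0,0,0,0,0],
)

```text
t: 8.05
tool_pos: [0.45, 0.0084, 0.2888]
orientation: [0.485, -3.104, 0.0]
force: [0.4, 0.7, -1.1]
opening: 0.0001
gripper_force: 0.0
```

```bash
python3 st.py
python3 - <<'E'
from h import *
from plant import robot
c=snap(robot,'top','t3');cv2.imwrite('pics/t3c.png',cv2.resize(c['color'][110:290,280:455,::-1],None,fx=3.3,fy=3.3,interpolation=cv2.INTER_CUBIC))
E
```

```text
t 8.05 pos [0.45   0.0084 0.2888] xyaw -162.23 z [-0.e+00 -1.e-04 -1.e+00] F [ 0.4  0.7 -1.1] op 6.254063878480671e-05
0.12779220804145003 -161.89251606744824
```

View pics/t3c.png

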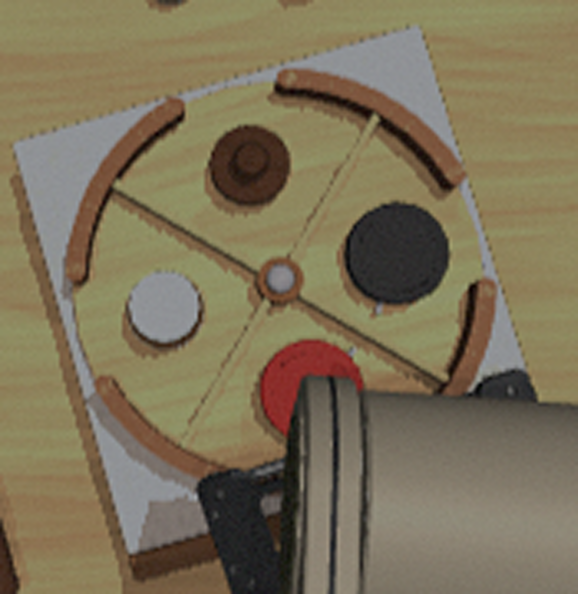

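```bash
python3 -c "
from ang import *
ang('t3',[((78,274),(106,385)),((284,81),(177,106)),((487,290),(455,181))])"
```

```text
12.660735453195784
13.188109877789532
11.805049313010613
```

Request:
drive_tool(
  moves=[0,0,-1,0,0,0,-0.5,0,0,-1,0,0,0,-0.5,0,0,-1,0,0,0,-0.5,0,0,-0.7,0,0,0,0,0,0,0,0,0,0,0,0,0,0,0,0,0,0],
)

```text
t: 8.7
tool_pos: [0.4513, 0.0047, 0.2888]
orientation: [-0.526, 3.097, -0.0]
force: [-1.3, -0.8, 0.1]
opening: 0.0005
gripper_force: 0.1
```

Request:
drive_tool(
  moves=[0,0,5,0,0,0,0,0,3,5,0,0,0,0,0,0,0,-20,0,0,0,0,0,0,-40,0,0,0,0,0,0,-40,0,0,0,0,40,0,0,0,0,0,0,40,0,0,0,0,0,0,40,0,0,0,0,0],
)

```text
t: 9.5
tool_pos: [0.3306, -0.0263, 0.3888]
orientation: [-0.528, 3.097, -0.0]
force: [-1.3, -1.2, -0.1]
opening: 0.0003
gripper_force: 0.0
```

Request:
drive_tool(
  moves=[0,30,-30,0,0,0,0,0,20,-40,0,0,0,0,0,0,-40,0,0,0,0,0,0,-40,0,0,0,0,0,0,-40,0,0,0,0,0,0,-40,0,0,0,0,0,0,-40,0,0,0,0,0,0,0,0,0,0,0],
)

```text
t: 10.3
tool_pos: [0.3805, -0.2943, 0.387]
orientation: [0.507, -3.092, 0.005]
force: [0.2, 0.6, -0.5]
opening: 0.0005
gripper_force: 0.0
```

```bash
python3 st.py
python3 - <<'E'
from h import *
from plant import robot
c=snap(robot,'top','t4');cv2.imwrite('pics/t4c.png',cv2.resize(c['color'][110:290,280:455,::-1],None,fx=3.3,fy=3.3,interpolation=cv2.INTER_CUBIC))
E
```

```text
t 10.3 pos [ 0.3805 -0.2943  0.387 ] xyaw -161.39 z [-0.0075 -0.0045 -1.    ] F [ 0.2  0.6 -0.5] op 0.0005396931913887415
0.3920804580763933 -119.15535395924668
```

View pics/t4c.png

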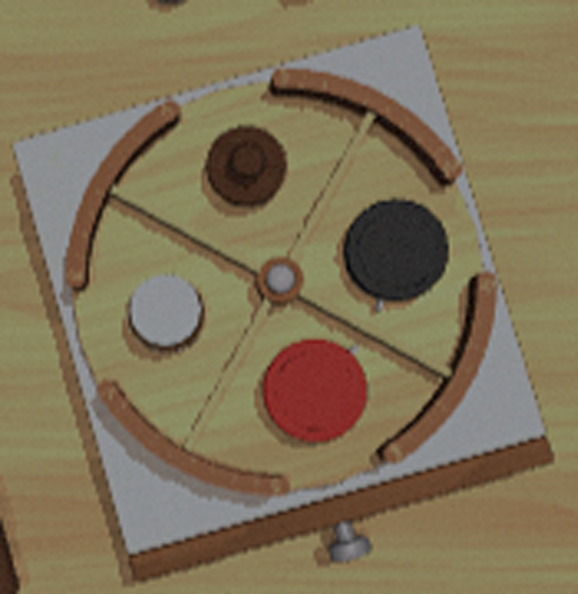

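Run:
```python
from ang import *
ang('t4',[((78,280),(109,390)),((281,485),(388,455)),((486,282),(452,176)),((278,80),(172,109))])
def proj(a,x,y,z):
    p=a['R']@np.array([x,y,np.full_like(x,z)]).reshape(3,-1)+a['t'][:,None];q=a['mtx']@p
    return (q[:2]/q[2]).reshape(2,*x.shape).astype(np.float32)
th=np.radians(np.arange(0,360,.25));r=np.arange(.122,.1305,.001)
for c in([.5715,.0481],[.5717,.0485],[.571,.049]):
  for tag in('top0','t4'):
    a=pickle.load(open(f'pics/{tag}.pkl','rb'));T,Rr=np.meshgrid(th,r)
    u,v=proj(a,c[0]+Rr*np.cos(T),c[1]+Rr*np.sin(T),.12)
    im=cv2.remap(a['color'],u,v,cv2.INTER_LINEAR).astype(float)
    s=cv2.GaussianBlur((im[...,1]/im[...,0]).mean(0)[None],(1,1),0)[0]
    s=(s>np.median([np.percentile(s,15),np.percentile(s,92)])).astype(float)
    z=(s*np.exp(4j*th)).sum();print(c,tag,'4th',np.degrees(np.angle(z))/4%90, 'frac',s.mean())
```

```text
14.332329964697195
13.430498830308153
13.810913006918
14.821118061850294
[0.5715, 0.0481] top0 4th 86.8066888174874 frac 0.2972222222222222
[0.5715, 0.0481] t4 4th 14.606655792391418 frac 0.3090277777777778
[0.5717, 0.0485] top0 4th 86.77702984393058 frac 0.2965277777777778
[0.5717, 0.0485] t4 4th 14.446430204560578 frac 0.30833333333333335
[0.571, 0.049] top0 4th 86.87096147280792 frac 0.2972222222222222
[0.571, 0.049] t4 4th 14.54520598732434 frac 0.3076388888888889
```

```bash
python3 -c "
from plant import robot
print(robot.close_job())"
```

```text
the job is handed in; nothing more can be done
None
```

I turned the carousel about 107° anticlockwise, pushing only on the rim. The red tin's scoop now lines up with the drawer knob to within about 0.5° in the final image. The hand is clear, the drawer is still shut, I didn't touch the brush, and the job is handed in at about 10 s of the 51 s allowed.

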